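# Take the charged lantern off its dock

### The arm

A 6-joint arm with a two-finger parallel gripper is mounted at the origin on the work surface. World frame = base frame: x ahead of the robot, y to its left, z up, the work surface at z = 0. Lengths are in mm, angles in rad, forces in N, time in s.
With the tool pointing down it reaches from about 400 to 925 mm from the base axis. Payload 12.5 kg.
Tool frame: the origin (TCP) lies at the centre of the arm's flange, where the gripper is bolted on; the fingertips stand 190 mm ahead of it and the grasp point (between the pads) lies env.grip_point_offset ahead of it (env.grip_point_offset is the distance from the TCP to the grasp point, in mm); z points along the fingers, x is the direction in which the jaws open and shut, and the axes are right-handed (so a half turn about z gives the same grasp; the last joint's range is limited). The gripper opens to 95 mm and grips with 3 to 60 N. Pads are 20 mm wide; open, the fingers measure 119 mm over their backs; the gripper's body (75 mm by 180 mm) begins 59 mm behind the grasp point.
Start: joints at [1.177, 0.491, 1.559, -0, 1.092, -0.106], TCP at [177.378, 599.301, 404.761] pointing down, gripper open.
Joint ranges: [-3.1, 3.1], [-0.84, 2.19], [0.05, 2.79], [-1.13, 4.28], [0.06, 2.93], [-2.69, 2.69]. Speed limits (rad/s): [2.22, 2.22, 2.79, 3.14, 3.14, 3.14].

### API

Orientations are given as [roll, pitch, yaw] about the fixed x, y, z axes, in that order (R = Rz(yaw) Ry(pitch) Rx(roll)).
In Python, from cell import state, read_camera, camera_model, job_done, env gives the robot as it stands.
- The arm moves only by the tool arm_command, never from a script. Its argument "steps" is a list of rows, each a list of 6 numbers: the shift along the tool's x, y, z in cm, then the turn, a rotation vector about the tool's x, y, z in degrees. In form: [[dx, dy, dz, rx, ry, rz], ...]. A call has 1 to 12 rows; each row is the pose to reach, as a shift and turn from the pose commanded when the call began, along the tool's axes at that moment; what a row does not reach only later rows make up. A row lasts 1/12 s, in which the tool goes at most 41.7 mm and 7.16 degrees, less where a joint would pass 70% of its speed; a pose out of reach is approached as far as the arm can. A call with a gripper value outside its range is refused whole. "jaw" is the finger opening in cm, from 0 to 9.51, set as the call begins (left out, the last holds). The fingers move at their own pace and stop on an object; the grip force is fixed at half the most. Time passes only in rows, so rows that repeat a pose let the fingers close. It gives the time, the measured TCP pose, the force and the opening at its end, in the units of the state.
- state(): the state, without advancing time (a new reading comes with each control period).
- read_camera(name): name is "scene" or "top" or "wrist"; returns the picture (420x560x3 uint8, red, green, blue); there is no depth.
- camera_model(name): a dict with "K" (3x3 intrinsics, pixels), "xyz" and "rotation" of the camera in the world. Camera axes: x right, y up, looking along -z (the intrinsics and any distortion apply to the point x, -y, -z); pixel columns grow to the right and rows downward; lengths in mm; the calibration is good to about 2 mm. A picture is of the moment at which its call begins: read the wrist's pose just before it. camera_model takes no time and is no camera call; for the wrist camera it gives the pose at the moment of the call.
- job_done(): hands the job in, once; it reports no verdict.
The state is a dict: "t": time; "joints": joint angles; "qvel": joint speeds; "tau": joint torques, N m; "eef_pos": TCP position; "tcp_rot": TCP orientation; "ft_force": force on the tool from outside, world axes, zero at the start; "moment": the same for the moment, N m; "opening": opening from 0.0 (shut) to 1.0 (fully open).
Only numpy, scipy, OpenCV 4.12 (cv2) and the standard library are available. Lean on these libraries where they do the work, as an engineer would, in place of code of your own. Each camera call takes 0.05 s, during which the arm holds its last target. There are 200 camera calls.

### The job

The orange lantern is charged: lift it off its charging dock and set it down gently, upright, in the middle of the round dark rubber mat on the bench. Do not drop or tip it, and leave the green lantern as it is on its own dock.

Things in the scene. Friction and masses are not known exactly. Their poses are not given: they have to be found in the camera images.
- lantern_orange: Lantern to move: orange base and cap, white globe, 80 mm diameter, 130 mm high, 0.25 to 0.5 kg, standing unlocked on its dock. Origin: centre of underside, z up. Rigid black handle bar level over the top along its own y axis, centred on the lantern's axis 124 mm above the origin; bar 16 mm wide (x) by 12 mm high, 72 mm clear between its posts, 36 mm free below it.
- lantern_green: Lantern of the same shape and size with green base and cap, standing on the other, identical dock; its top is 155 mm above the bench. To be left alone. Origin: centre of its underside, z up.
- dock_a: The orange lantern's charging dock: fixed white block 120 x 120 mm, its top 25 mm above the bench, with a lip 6 mm high along each side, about 8 mm out from the lantern's base. Origin: centre of its underside, at bench height.
- mat: Round dark rubber mat with a thin grey ring on it, 130 mm in diameter, 5 mm thick, fixed flat on the bench. Origin: centre of its underside, at bench height (its top is 5 mm above). It may lie left, right or between the two docks, its centre at least 180 mm from theirs.
There are look-alikes about, which are no part of the job. Leave any yellow look-alike of the lantern_orange alone. Several things look just like the mat: the one meant starts farthest to the robot's right.

How it is judged:
By the outcome, as a careful person would: the job done as asked, in the order asked, and still so for the second after the job is handed in, with the robot touching nothing.
It also fails if it takes over 48 s, if anything falls off the work surface, if the arm or the gripper's body presses on something with over 40 N, if the wrist force passes 120 N, or if a joint passes its speed limit or range.

## Working session

There is one attempt and no reset: what is moved stays moved. The work goes in short steps, Python scripts to look and compute and a tool call to move; the robot and the scene stay as the last step left them, time stands still between calls to the robot, and variables do not carry over. Pictures are saved under pics/ and viewed, about 8 in all and at most 12, crops included, and the job is handed in when it is done.

Besides the shell and the picture viewer there is one more tool, called as a command line: name --pt "numbers of a row" for each row, then --argument value for the rest. arm_command: Moves the arm, as the interface text tells. Its arguments: {"type":"object","properties":{"steps":{"type":"array"},"jaw":{"type":"number"}},"required":["steps"]}

```bash
mkdir -p pics; ls; cat > h.py <<'E'
import numpy as np, cv2
from cell import state, read_camera, camera_model, job_done, env
def snap(name,f):
    m=camera_model(name); im=read_camera(name); cv2.imwrite('pics/'+f,cv2.cvtColor(im,cv2.COLOR_RGB2BGR)); return im,m
def ray(m,u,v):
    K=np.array(m['K']); d=np.linalg.inv(K)@[u,v,1]; d=np.array([d[0],-d[1],-d[2]]); return np.array(m['xyz']),np.array(m['rotation'])@d
def at_z(m,u,v,z):
    o,d=ray(m,u,v); return o+d*(z-o[2])/d[2]
def proj(m,p):
    c=np.array(m['rotation']).T@(np.array(p)-m['xyz']); q=np.array(m['K'])@[c[0],-c[1],-c[2]]; return q[:2]/q[2]
E
python3 - <<'E'
from h import *
for n in('top','scene'):
    im,m=snap(n,n+'0.png'); print(n,{k:np.round(v,3).tolist() if k!='x' else v for k,v in m.items() if not isinstance(v,str)})
print(state(),env.grip_point_offset)
E
```

```text
pics
top {'K': [[414.028, 0.0, 278.121], [0.0, 414.028, 207.124], [0.0, 0.0, 1.0]], 'xyz': [323.21, 86.483, 1030.099], 'rotation': [0.209, -0.005, -1.398]}
scene {'K': [[463.348, 0.0, 281.927], [0.0, 463.348, 211.855], [0.0, 0.0, 1.0]], 'xyz': [1472.293, -295.308, 652.29], 'rotation': [1.04, 0.007, 1.159]}
{'t': 0.1, 'joints': array([ 1.17740233e+00,  4.91479839e-01,  1.55938095e+00, -1.29074169e-05,
        1.09170236e+00, -1.05573927e-01]), 'qvel': array([-3.39662688e-05, -1.74438381e-03, -3.20022659e-03,  1.32629076e-03,
       -4.94538839e-04,  1.72491301e-06]), 'tau': array([ 2.86068920e-03, -6.13622260e+01, -2.58601785e+01,  6.94129919e-02,
        4.70552640e-02, -5.37985682e-05]), 'eef_pos': array([177.36660001, 599.27479931, 404.2347759 ]), 'tcp_rot': array([-3.14150177e+00,  9.66301074e-04,  1.28298225e+00]), 'ft_force': array([-1.23360991, -0.71682892,  0.00621833]), 'moment': array([-0.01632832,  0.00631096,  0.03292371]), 'opening': 0.9980518594717013} 171.3
```

View pics/top0.png

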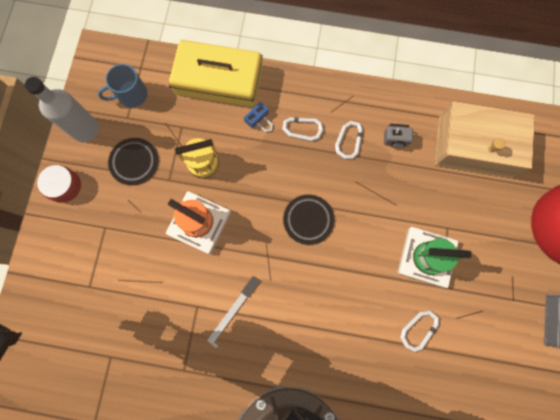

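View pics/scene0.png

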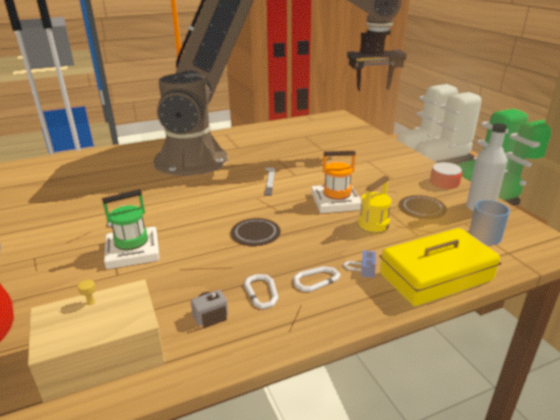

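The top view shows:
- Orange lantern at about (193,218), with its bar running from (170,204) to (205,222).
- Yellow look-alike at (200,158).
- Green lantern at (436,255).
- Two mats, at (133,162) and (309,220). Image right is the robot's right, so the mat is the one at (309,220).

What could be mistaken for the target: the yellow (200,158) and green (436,255) lanterns, the left mat (133,162), and the red-and-white pot (58,183). I choose the orange lantern and the mat at (309,220).

```bash
cat >> h.py <<'E'
from scipy.spatial.transform import Rotation as Rn
_cm=camera_model
def camera_model(n):
    m=dict(_cm(n)); r=np.array(m['rotation'])
    if r.shape==(3,): m['rotation']=Rn.from_euler('xyz',r).as_matrix()
    return m
E
python3 - <<'E'
from h import *
m=camera_model('top'); im=cv2.imread('pics/top0.png'); g=cv2.cvtColor(im,cv2.COLOR_BGR2GRAY)
def blob(mask,x,y,r):
    z=np.zeros_like(mask); cv2.circle(z,(x,y),r,255,-1); k=cv2.bitwise_and(mask,z)
    c=max(cv2.findContours(k,cv2.RETR_EXTERNAL,cv2.CHAIN_APPROX_NONE)[0],key=cv2.contourArea); return c
dark=cv2.inRange(g,0,55)
for x,y in((309,220),(133,162)):
    e=cv2.fitEllipse(blob(dark,x,y,35)); c=at_z(m,*e[0],5); print('mat',np.round(e[0],1),np.round(e[1],1),c.round(1), 'diam',e[1][1]/414*1025)
for n,x,y in(('orange',187,212),('green',450,253)):
    r=cv2.minAreaRect(blob(dark,x,y,26)); b=cv2.boxPoints(r); print(n,np.round(r,1) if 0 else r)
    P=np.array([at_z(m,*q,152) for q in b]); print(P.round(1).tolist(),P.mean(0).round(1))
    a=P[1]-P[0];c=P[2]-P[1]; l=a if np.linalg.norm(a)>np.linalg.norm(c) else c; print('len',np.linalg.norm(a),np.linalg.norm(c),'bar angle',np.degrees(np.arctan2(l[1],l[0])))
s,t=cv2.imread('pics/scene0.png'),im
cv2.imwrite('pics/crop1.png',np.hstack([cv2.resize(t[120:270,110:260],(400,400)),cv2.resize(s[130:280,290:440],(400,400))]))
E
```

```text
mat [308.2 218.8] [33.1 33.8] [522.   38.7   5. ] diam 83.72266419267885
mat [133.  160.7] [44.6 47.5] [594.3 509.3   5. ] diam 117.52207567150467
orange ((202.0, 220.0), (2.0, 2.0), 90.0)
[[453.0, 272.9, 152.0], [453.7, 268.6, 152.0], [449.5, 267.7, 152.0], [448.7, 272.0, 152.0]] [451.2 270.3 152. ]
len 4.3012972075513485 4.373294324470083 bar angle -167.93257742407283
green ((449.95684814453125, 253.10406494140625), (40.254581451416016, 6.483481407165527), 4.085616588592529)
[[461.2, -220.4, 152.0], [475.0, -220.1, 152.0], [483.7, -304.9, 152.0], [469.8, -305.0, 152.0]] [ 472.4 -262.6  152. ]
len 13.878032294980846 85.26226195866178 bar angle -84.15655522377386
```

View pics/crop1.png

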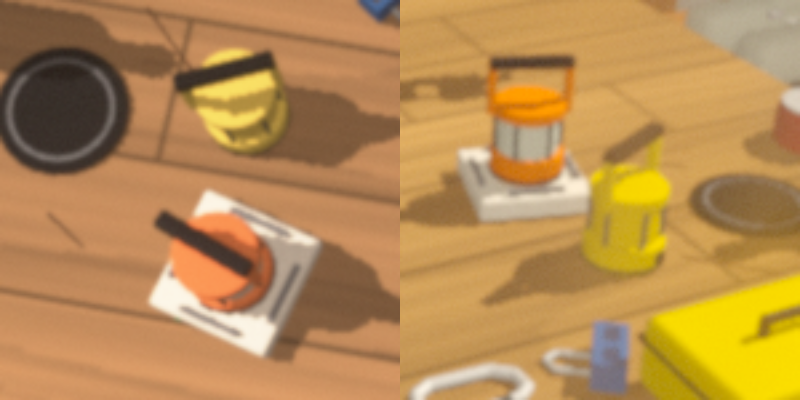

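The crop confirms the orange lantern on its white dock, with its bar from about (170,202) to (204,220) in the top image. The yellow one stands directly on the bench.

```bash
cat >> h.py <<'E'
def delta(p,yaw,from_p=None,from_R=None):
    s=state(); R=Rn.from_euler('xyz',s['tcp_rot']); p0=s['eef_pos']
    T=Rn.from_euler('xyz',[np.pi,0,yaw]); d=R.inv().apply(np.array(p)-p0)/10
    return np.round(d,2), np.round(np.degrees((R.inv()*T).as_rotvec()),2)
E
python3 - <<'E'
from h import *
m=camera_model('top'); im=cv2.imread('pics/top0.png'); g=cv2.cvtColor(im,cv2.COLOR_BGR2GRAY)
a,b=at_z(m,170,201.75,155),at_z(m,203.75,220.5,155); c=(a+b)/2; l=b-a
print('bar',c,np.linalg.norm(l),np.degrees(np.arctan2(l[1],l[0])))
for x,y in((309,220),(133,161)):
    k=np.zeros_like(g);cv2.circle(k,(x,y),35,255,-1)
    w=cv2.bitwise_and(cv2.inRange(im[:,:,2],0,100),k); w=cv2.morphologyEx(w,cv2.MORPH_CLOSE,np.ones((9,9)))
    e=cv2.fitEllipse(max(cv2.findContours(w,0,1)[0],key=cv2.contourArea)); print(e,at_z(m,*e[0],5),e[1][1]/414*1025)
s=state(); ang=np.arctan2(l[1],l[0])
for k in (-1,1):
    y=ang+k*np.pi/2
    print(k,np.degrees(y),delta([c[0],c[1],149+171.3+80],y), 'q6',s['joints'][5])
w=camera_model('wrist'); R=Rn.from_euler('xyz',s['tcp_rot'])
print('wristcam in tool',R.inv().apply(w['xyz']-s['eef_pos']),(R.inv().as_matrix()@w['rotation']).round(3).tolist(),w['K'])
E
```

```text
bar [464.20072616 305.973888   155.        ] 85.07479681617198 -108.98546628920013
((308.5481262207031, 219.30059814453125), (48.457794189453125, 49.83502960205078), 111.69806671142578) [520.76364461  37.64232286   5.        ] 123.38382932874892
((133.00439453125, 160.70755004882812), (46.6899528503418, 49.68992614746094), 66.10566711425781) [594.22108319 509.40018113   5.        ] 123.02457560663638
-1 -198.98546628920013 (array([-19.98,  35.83,   0.41]), array([-5.000e-02,  4.000e-02, -8.751e+01])) q6 -0.10557392662714243
1 -18.98546628920014 (array([-19.98,  35.83,   0.41]), array([4.000e-02, 5.000e-02, 9.249e+01])) q6 -0.10557392662714243
wristcam in tool [  0.98831268 -74.45996727  19.47951064] [[1.0, -0.0, 0.001], [-0.0, -0.965, -0.262], [0.001, 0.262, -0.965]] [[334.28295896   0.         279.35860796]
 [  0.         334.28295896 206.84034946]
 [  0.           0.           1.        ]]
```

arm_command --pt "-1.7 3.0 0 0 0 7" --pt "-3.4 6 0 0 0 14" --pt "-5 9 0 0 0 21" --pt "-6.7 12 0 0 0 28" --pt "-8.4 15 0 0 0 35" --pt "-10 18 0 0 0 42" --pt "-11.7 21 0 0 0 49" --pt "-13.4 24 0 0 0 56" --pt "-15 27 0 0 0 63" --pt "-16.7 30 0 0 0 70" --pt "-18.4 33 0 0 0 77" --pt "-20 35.8 0.4 0 0 84"

```text
t: 1.1
eef_pos: [465.0, 304.4, 401.1]
tcp_rot: [-3.141, -0.001, -0.189]
ft_force: [1.1, 0.2, 0.2]
opening: 1.003
```

arm_command --pt "0 0 0 0 0 7" --pt "0 0 0 0 0 8.5" --pt "0 0 0 0 0 8.5" --pt "0 0 0 0 0 8.5"

```text
t: 1.43
eef_pos: [463.9, 305.9, 400.6]
tcp_rot: [3.141, 0.0, -0.33]
ft_force: [0.6, 0.2, 0.5]
opening: 0.999
```

```bash
python3 - <<'E'
from h import *
s=state(); print(s['t'],s['eef_pos'],np.degrees(s['tcp_rot']),s['opening'])
im,m=snap('wrist','w1.png'); m=camera_model('wrist')
print('pred bar ends',[proj(m,[464.2+k*42.5*np.cos(np.radians(-109)),306+k*42.5*np.sin(np.radians(-109)),155]) for k in(-1,1)])
E
```

```text
1.4333 [463.86632374 305.88314845 400.55128612] [ 1.79986181e+02  1.77852004e-02 -1.89036623e+01] 0.9990374072746995
pred bar ends [array([281.52164047, 164.7445447 ]), array([281.06326166, 278.63622509])]
```

View pics/w1.png

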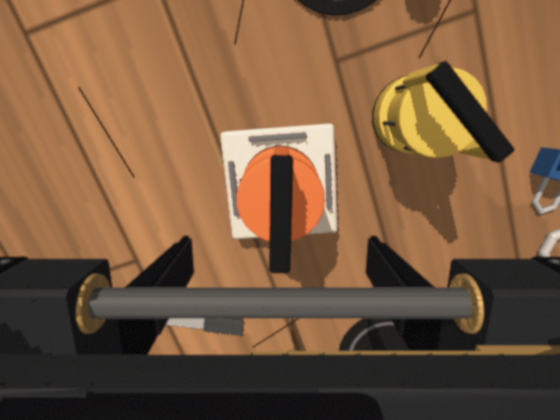

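Wrist view: the orange bar runs from about (282,155) to (280,272), aligned with the tool's y axis. The yellow one is clear, at (440,110).

```bash
python3 - <<'E'
from h import *
m=camera_model('wrist'); im=cv2.imread('pics/w1.png')
k=cv2.inRange(im[:,:,2],0,70); k[:, :255]=0; k[:,310:]=0; k[:140]=0; k[283:]=0
c=max(cv2.findContours(k,0,1)[0],key=cv2.contourArea); r=cv2.minAreaRect(c); b=cv2.boxPoints(r); print(r,b.tolist())
o=b[np.argsort(b[:,1])]; a=at_z(m,*o[:2].mean(0),155); d=at_z(m,*o[2:].mean(0),155); l=d-a
print(a,d,np.linalg.norm(l),np.degrees(np.arctan2(l[1],l[0])),(a+d)/2, delta([*((a+d)/2)[:2],149+171.3],np.arctan2(l[1],l[0])+np.pi/2))
E
```

```text
((280.0, 214.0), (116.0, 22.0), 90.0) [[269.0, 156.0], [291.0, 156.0], [291.0, 272.0], [269.0, 272.0]]
[478.96553034 352.10170015 155.        ] [451.3608914  271.19168142 155.        ] 85.4894567914175 -108.83846166221402 [465.16321087 311.64669078 155.        ] (array([-0.04, -0.58,  8.03]), array([ 0.01,  0.01, -0.04]))
```

arm_command --pt "0 -0.5 1.5 0 0 0" --pt "0 -0.5 3 0 0 0" --pt "0 -0.5 4.5 0 0 0" --pt "0 -0.5 5.8 0 0 0" --pt "0 -0.5 7 0 0 0" --pt "0 -0.5 7.7 0 0 0" --pt "0 -0.5 8 0 0 0" --pt "0 -0.5 8 0 0 0" --pt "0 -0.5 8 0 0 0"

```text
t: 2.23
eef_pos: [465.5, 310.8, 321.2]
tcp_rot: [-3.141, -0.0, -0.331]
ft_force: [0.3, -0.1, 1.4]
opening: 0.997
```

arm_command --pt "0 0 0 0 0 0" --pt "0 0 0 0 0 0" --pt "0 0 0 0 0 0" --pt "0 0 0 0 0 0" --pt "0 0 0 0 0 0" --pt "0 0 0 0 0 0" --pt "0 0 0 0 0 0" --pt "0 0 0 0 0 0" --pt "0 0 0 0 0 0" --pt "0 0 0 0 0 0" --jaw 0.8

```text
t: 3.07
eef_pos: [465.5, 310.6, 320.7]
tcp_rot: [-3.142, 0.0, -0.331]
ft_force: [0.3, -0.1, -0.7]
opening: 0.356
```

arm_command --pt "0 0 0 0 0 0" --pt "0 0 0 0 0 0" --pt "0 0 0 0 0 0" --pt "0 0 0 0 0 0" --pt "0 0 0 0 0 0" --pt "0 0 0 0 0 0" --pt "0 0 0 0 0 0" --pt "0 0 0 0 0 0"

```text
t: 3.73
eef_pos: [465.5, 310.7, 320.7]
tcp_rot: [-3.142, 0.0, -0.331]
ft_force: [0.8, 0.5, -1.2]
opening: 0.167
```

arm_command --pt "0 0 -0.2 0 0 0" --pt "0 0 -0.6 0 0 0" --pt "0 0 -1.2 0 0 0" --pt "0 0 -2.0 0 0 0" --pt "0 0 -2.8 0 0 0" --pt "0 0 -3.6 0 0 0" --pt "0 0 -4.4 0 0 0" --pt "0 0 -5.2 0 0 0" --pt "0 0 -5.8 0 0 0" --pt "0 0 -6 0 0 0" --pt "0 0 -6 0 0 0"

```text
t: 4.65
eef_pos: [465.5, 310.6, 381.4]
tcp_rot: [-3.141, -0.001, -0.331]
ft_force: [-0.5, -0.0, -3.0]
opening: 0.168
```

```bash
python3 - <<'E'
from h import *
s=state(); print(s['t'],s['eef_pos'],np.degrees(s['tcp_rot']),s['opening'],s['ft_force'],s['moment'])
a,_=snap('wrist','w2.png'); b,_=snap('scene','s2.png')
v=np.hstack([a[:,:,::-1],b[:,:,::-1]]); cv2.imwrite('pics/c2.png',cv2.resize(v,(800,300),interpolation=cv2.INTER_AREA))
print('to mat',delta([520.8,37.6,s['eef_pos'][2]],s['tcp_rot'][2]))
E
```

```text
4.65 [465.491576   310.63683936 381.36291135] [-1.79956063e+02 -3.87706152e-02 -1.89892021e+01] 0.16761896890491668 [-0.54514536 -0.04400479 -3.01472923] [-0.14881253  0.09541192 -0.01355076]
to mat (array([14.12, 24.01, -0.08]), array([ 0.01,  0.02, -0.  ]))
```

View pics/c2.png

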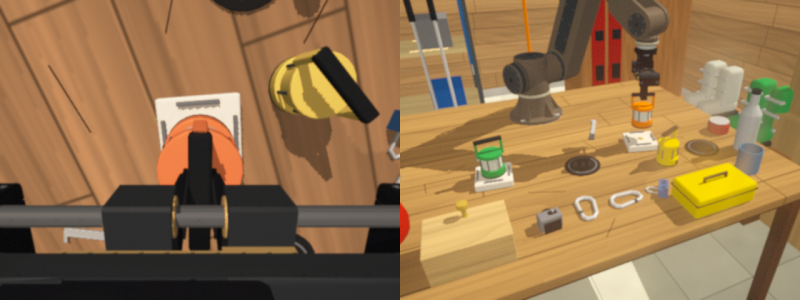

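Lifted: orange hangs clear of the dock, and the opening of 0.168 matches the 16 mm bar. Next I carry it to the mat.

arm_command --pt "0.4 0.7 0 0 0 0" --pt "1.4 2.4 0 0 0 0" --pt "2.8 4.8 0 0 0 0" --pt "4.4 7.5 0 0 0 0" --pt "6.1 10.4 0 0 0 0" --pt "7.8 13.3 0 0 0 0" --pt "9.5 16.2 0 0 0 0" --pt "11.1 18.9 0 0 0 0" --pt "12.5 21.3 0 0 0 0" --pt "13.5 23 0 0 0 0" --pt "14 23.8 0 0 0 0" --pt "14.1 24 0 0 0 0"

```text
t: 5.75
eef_pos: [520.9, 36.3, 380.4]
tcp_rot: [3.141, 0.0, -0.334]
ft_force: [0.1, 0.8, -4.0]
opening: 0.166
```

arm_command --pt "0 0 0.6 0 0 0" --pt "0 0 1.5 0 0 0" --pt "0 0 2.5 0 0 0" --pt "0 0 3.5 0 0 0" --pt "0 0 4.2 0 0 0" --pt "0 0 4.5 0 0 0" --pt "0 0 4.5 0 0 0" --pt "0 0 4.5 0 0 0"

```text
t: 6.42
eef_pos: [520.9, 38.0, 335.6]
tcp_rot: [-3.142, 0.0, -0.331]
ft_force: [-0.5, -0.0, -4.1]
opening: 0.164
```

```bash
python3 - <<'E'
from h import *
s=state(); print(s['t'],s['eef_pos'],np.degrees(s['tcp_rot']),s['opening'],s['ft_force'],s['moment'])
a,m=snap('wrist','w3.png'); b,ms=snap('scene','s3.png'); t,mt=snap('top','t3.png')
mt=camera_model('top'); ms=camera_model('scene'); c=np.array([*s['eef_pos'][:2],0])
print('axis scene: bottom,top',[proj(ms,c+[0,0,z]).round(1) for z in(s['eef_pos'][2]-171.3-124,s['eef_pos'][2]-171.3)])
print('mat proj scene',proj(ms,[520.8,37.6,5]))
u,v=proj(ms,c+[0,0,80]).astype(int); cr=b[v-70:v+70,u-90:u+90,::-1]
v=np.hstack([cv2.resize(cr,(540,420)),t[120:300,220:400,::-1][:0] if 0 else cv2.resize(t[130:310,250:362,::-1],(260,420))]); cv2.imwrite('pics/c3.png',v); print('crop org',u,v.shape)
E
```

```text
6.4167 [520.86234955  37.98384422 335.61547193] [-1.79999055e+02  1.26320749e-02 -1.89752992e+01] 0.16391202105608293 [-5.17913442e-01 -3.33934035e-03 -4.13751535e+00] [-0.12064849  0.12804042 -0.00478732]
axis scene: bottom,top [array([253.9, 219.3]), array([251.9, 175.2])]
mat proj scene [254.24371322 231.00259212]
crop org 253 (420, 800, 3)
```

View pics/c3.png

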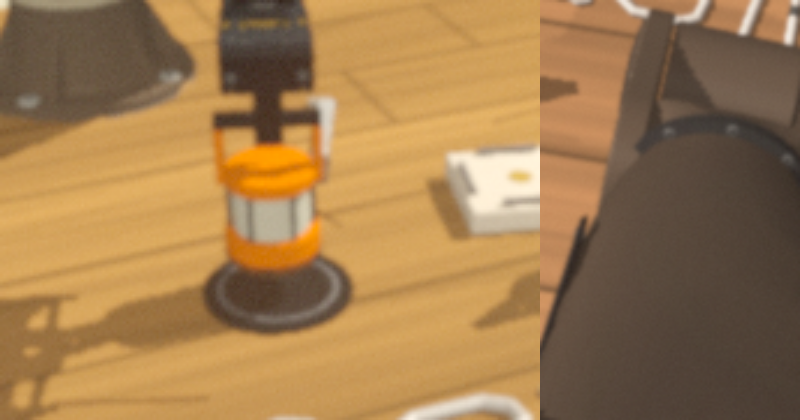

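View pics/w3.png

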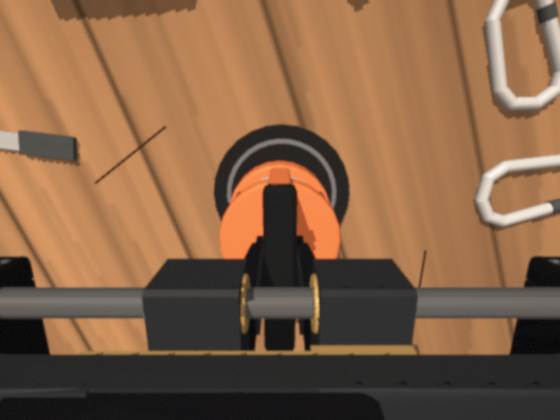

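In the scene crop the lantern hangs upright over the mat, with its base about 1 px left of the mat's centre. In the wrist view the mat's outline spans u 215–349 with its top at v 125, and the bar's far end is at (280,185). I'll fit both.

```bash
python3 - <<'E'
from h import *
from scipy.optimize import least_squares
m=camera_model('wrist'); im=cv2.imread('pics/w3.png'); s=state()
R=im[:,:,2].astype(float)
cx,cy=282,192; P=[]
for th in np.radians(np.arange(-175,-4,5)):
    rr=np.arange(80,54,-0.5); x=cx+rr*np.cos(th); y=cy+rr*np.sin(th)
    v=cv2.remap(R.astype(np.float32),x.astype(np.float32)[None],y.astype(np.float32)[None],1)[0]
    i=np.argmax(v<75)
    if v[i]<75 and i: P.append(at_z(m,x[i],y[i],4)[:2])
P=np.array(P)
f=least_squares(lambda q:np.hypot(*(P-q[:2]).T)-q[2],[520,38,65],loss='soft_l1'); g=least_squares(lambda q:np.hypot(*(P-q[:2]).T)-65,[520,38],loss='soft_l1')
print(len(P),f.x,g.x,np.abs(f.fun).mean())
z=s['eef_pos'][2]-171.3
e=at_z(m,280,185,z+6); T=s['eef_pos']; Rt=Rn.from_euler('xyz',s['tcp_rot'])
print('bar far end in tool',Rt.inv().apply(e-T),'expect y -42.7 if centred'); print('mat in tool',Rt.inv().apply([*g.x,5]-T))
# scene mat
b=cv2.imread('pics/s3.png'); ms=camera_model('scene'); 
for q in (g.x,[520.8,37.6]): print(proj(ms,[*q,5]))
E
```

```text
35 [522.80042331  40.10319229  63.55342085] [522.22900728  38.37996106] 0.16053620794859508
bar far end in tool [ -0.57601437 -45.00437081 165.31482565] expect y -42.7 if centred
mat in tool [  0.87387945  -0.87823675 331.13860121]
[254.72316031 231.20924495]
[254.24371322 231.00259212]
```

arm_command --pt "0.1 0.1 0.6 0 0 0" --pt "0.1 0.1 1.3 0 0 0" --pt "0.1 0.1 2 0 0 0" --pt "0.1 0.1 2.5 0 0 0" --pt "0.1 0.1 2.8 0 0 0" --pt "0.1 0.1 3.0 0 0 0" --pt "0.1 0.1 3.15 0 0 0" --pt "0.1 0.1 3.25 0 0 0" --pt "0.1 0.1 3.3 0 0 0" --pt "0.1 0.1 3.3 0 0 0"

```text
t: 7.4
eef_pos: [521.4, 36.6, 302.8]
tcp_rot: [-3.141, -0.0, -0.331]
ft_force: [0.6, -1.1, -4.0]
opening: 0.17
```

arm_command --pt "0 0 0.05 0 0 0" --pt "0 0 0.1 0 0 0" --pt "0 0 0.15 0 0 0" --pt "0 0 0.2 0 0 0" --pt "0 0 0.2 0 0 0"

```text
t: 7.82
eef_pos: [521.4, 36.6, 300.7]
tcp_rot: [-3.141, -0.0, -0.331]
ft_force: [-0.1, -0.9, -4.3]
opening: 0.163
```

arm_command --pt "0 0 0.03 0 0 0" --pt "0 0 0.05 0 0 0" --pt "0 0 0.05 0 0 0"

```text
t: 8.07
eef_pos: [521.4, 36.6, 300.6]
tcp_rot: [-3.141, -0.001, -0.331]
ft_force: [-0.3, 1.6, 4.7]
opening: 0.164
```

Contact is light. I release and back straight out.

arm_command --pt "0 0 0 0 0 0" --pt "0 0 0 0 0 0" --pt "0 0 0 0 0 0" --pt "0 0 0 0 0 0" --pt "0 0 0 0 0 0" --pt "0 0 0 0 0 0" --pt "0 0 0 0 0 0" --pt "0 0 0 0 0 0" --jaw 5.5

```text
t: 8.73
eef_pos: [521.4, 36.6, 300.2]
tcp_rot: [-3.142, 0.0, -0.331]
ft_force: [0.2, -0.7, 0.3]
opening: 0.575
```

arm_command --pt "0 0 -0.3 0 0 0" --pt "0 0 -1 0 0 0" --pt "0 0 -2.5 0 0 0" --pt "0 0 -4.5 0 0 0" --pt "0 0 -6.5 0 0 0" --pt "0 0 -8.5 0 0 0" --pt "0 0 -10.5 0 0 0" --pt "0 0 -12 0 0 0" --pt "0 0 -12 0 0 0"

```text
t: 9.48
eef_pos: [521.4, 36.6, 423.6]
tcp_rot: [-3.14, -0.005, -0.331]
ft_force: [-0.2, 0.0, 0.6]
opening: 0.58
```

```bash
python3 - <<'E'
from h import *
s=state(); print(s['t'],s['eef_pos'],s['opening'],s['ft_force'])
a,_=snap('wrist','w4.png'); b,_=snap('scene','s4.png')
cr=cv2.resize(b[130:270,90:410,::-1],(800,350)); cv2.imwrite('pics/c4.png',np.vstack([cr]))
m=camera_model('wrist'); print(proj(m,[522.2,38.4,130+5]),proj(m,[522.2,38.4,5]))
E
```

```text
9.4833 [521.36262965  36.61666473 423.62059959] 0.5804985019974648 [-0.19497264  0.03420798  0.60745877]
[280.62396605 207.05649664] [280.15216194 178.56483474]
```

View pics/c4.png

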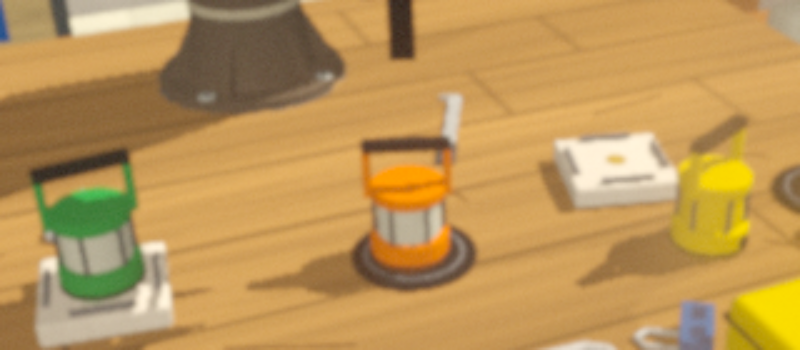

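View pics/w4.png

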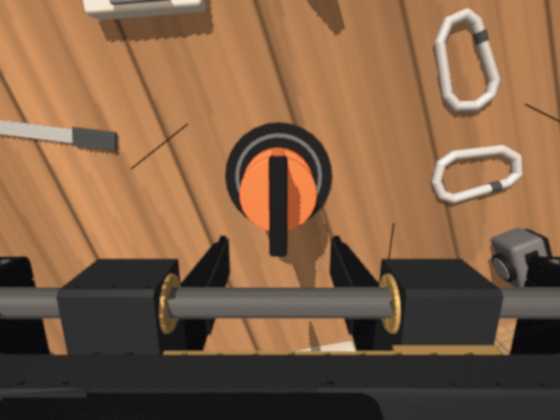

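The wrist view puts the bar's centre at (279,206), against (280.6,207) predicted for the mat's centre, about 1–2 mm off. In the scene crop the orange lantern is upright, its base about 4 mm left of the mat's centre. Green is on its dock, yellow is untouched and the gripper is clear.

```bash
python3 -c "
from cell import job_done; print(job_done())"
```

```text
the job is handed in; nothing more can be done
None
```

I lifted the orange lantern off its dock by its handle bar and set it down upright on the mat farthest to the robot's right, the one between the docks. I then released it, backed the gripper 120 mm straight up, and handed the job in at about 9.6 s. The hand-in gives no verdict.

- **Set-down:** first contact was light, with the wrist force going from about −4 N to +4.7 N. After release it read about 0 N.
- **Centring:** the last checks disagree slightly. The wrist camera puts the lantern 1–2 mm from the mat's centre, while the scene camera suggests about 4 mm to the robot's right.
- **Other lanterns:** the green one looked unmoved on its dock and the yellow one untouched.
- **Earlier mismatch:** before the grasp, the top and wrist cameras disagreed by about 6 mm along the handle bar. I went with the wrist view, and the grip held.

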